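Check a portion scale's pan for sticking

ROBOT

A 6-joint arm with a two-finger parallel gripper is mounted at the origin on the work surface. World frame = base frame: x ahead of the robot, y to its left, z up, the work surface at z = 0. Lengths are in m, angles in rad, forces in N, time in s.
With the tool pointing down it reaches from about 0.375 to 0.975 m from the base axis. Payload 3.8 kg.
Tool frame: the origin (TCP) lies between the finger pads, 19 mm behind the fingertips; this is the grasp point; z points along the fingers, y is the line along which they close (so a half turn about z gives the same grasp; the last joint's range is limited). The gripper opens to 85 mm and grips with 20 to 120 N. Pads are 22 mm wide; open, the fingers measure 114 mm over their backs; the gripper's body (76 mm by 85 mm) begins 54 mm behind the grasp point. The pads swing forward as they close: fully open they stand 13 mm farther back than shut.
Start: joints at [1.071, 0.264, 1.604, -0, 1.274, -0.037], TCP at [0.301, 0.604, 0.25] pointing down, gripper open.
Joint ranges: [-2.63, 2.63], [-0.94, 2.18], [0.31, 2.57], [-1.31, 4.45], [0, 2.66], [-2.55, 2.55]. Speed limits (rad/s): [2.57, 2.57, 3.14, 3.14, 3.14, 3.14].

INTERFACE

Orientations are given as a rotation vector (axis times angle).
In Python, from workcell import read_state, read_camera, calibration, finish_job gives the robot as it stands.
- The arm moves only by the tool step_arm, never from a script. Its argument "commands" is a list of rows, each an object of numbers: "fingers": the gripper's target within -1 to 1 (shut at 1, half-way at 0, fully open at -1); "dx", "dy", "dz": the shift along the tool's x, y, z in m; "roll": the turn about the tool's z in degrees. In form: [{"fingers": .., "dx": .., "dy": .., "dz": .., "roll": ..}, ...]. A call has 1 to 8 rows; each row is the pose to reach, as a shift and turn from the pose commanded when the call began, along the tool's axes at that moment; what a row does not reach only later rows make up. A row lasts 1/8 s, in which the tool goes at most 62.5 mm and 10.7 degrees, less where a joint would pass 70% of its speed; a pose out of reach is approached as far as the arm can. A call with a gripper value outside its range is refused whole. The fingers move at their own pace and stop on an object; "squeeze" is the grip in N (left out, the last holds). Time passes only in rows, so rows that repeat a pose let the fingers close. It gives the time, the measured TCP pose, the force, the opening and the grip force at its end, in the units of the state.
- read_state(): the state, without advancing time (a new reading comes with each control period).
- read_camera(name): name is "scene" or "top" or "wrist"; returns (picture, depth): 384x512x3 uint8, blue, green, red; 384x512 float32, m along the optical axis (not along the pixel's ray), 0 where there is no reading.
- calibration(name): a dict with "intrinsics" (3x3 intrinsics, pixels), "world_to_cam" (4x4, takes a point from world to camera coordinates). Camera axes: x right, y up, looking along -z (the intrinsics and any distortion apply to the point x, -y, -z); pixel columns grow to the right and rows downward; lengths in m; the calibration is good to about 2 mm. A picture is of the moment at which its call begins: read the wrist's pose just before it. calibration takes no time and is no camera call; for the wrist camera it gives the pose at the moment of the call.
- finish_job(): hands the job in; it is judged then, once.
The state is a dict: "time": time; "q": joint angles; "joint_vel": joint speeds; "joint_torque": joint torques, N m; "tool_pos": TCP position; "tcp_rot": TCP orientation; "wrist_force": force on the tool from outside, world axes, zero at the start; "torque": the same for the moment, N m; "width": opening from 0.0 (shut) to 1.0 (fully open); "grip_force": force on a finger pad.
Only numpy, scipy, OpenCV 4.12 (cv2) and the standard library are available. Lean on these libraries where they do the work, as an engineer would, in place of code of your own. Each camera call takes 0.05 s, during which the arm holds its last target. There are 200 camera calls.

TASK

Check that the pan of the kitchen scale does not stick when loaded off-centre: with the fingers closed together and pointing down, press the pan about half-way down at the long slot that starts the row of drain holes, then slide the fingertips slowly along the row, over all four round holes to the last one, and there lift straight up clear so that the pan comes back up. Between the slot and the last hole never let the pan come up, and never push it down to its stop. Leave the pot on the pan and the things beside the scale where they are, and lift nothing.

Things in the scene. Friction and masses are not known exactly. Their poses are not given: they have to be found in the camera images.
- pan (a joint): sprung level pan of the white kitchen scale (fixed to the table, turned any way round): metal tray 190 x 240 mm, lip 6 mm high all round. Value in m: 0 = up (surface 120 mm above the table), growing as it sinks straight down, 0.016 at its stop. Stays level wherever pressed, springs back up; starts to sink at about 2 N, then 0.6 N per mm, 11 N near the stop.
- slot (a point): start of the row: dark drain slot, 28 mm across the row, 8 mm wide, 48 mm from a short edge and 40 mm from a long edge of the pan. Point at its centre on the pan's surface, sinking with the pan; x points across the row to that long edge, y along the row to the last hole, z up. Slot and holes are flush: fingertips slide over them as over a flat plate.
- hole1 (a point): first round drain hole, dark, 12 mm across, 36 mm from the slot's centre along the row; point at its centre on the pan's surface, axes as the slot's
- hole2 (a point): second round drain hole, the same, 72 mm from the slot's centre
- hole3 (a point): third round drain hole, the same, 108 mm from the slot's centre
- hole4 (a point): fourth and last round drain hole, the same, 144 mm from the slot's centre
- pot: small open steel cup, 64 mm across and 55 mm high, loose on the pan on the other side of its centre line from the row; origin at the centre of its underside, z up. It rides down and up with the pan. To be left alone.
- shaker: white jar with a metal cap, 56 mm across, 110 mm high, loose on the table beside the scale; origin at the centre of its underside. To be left alone.
- spatula: black-handled spatula, 240 mm long, lying on the table on the other side of the scale; origin about the middle of its underside, x along it. To be left alone.

How it is judged:
By the outcome, as a careful person would: the job done as asked, in the order asked, and still so for the second after the job is handed in, with the robot touching nothing.
It also fails if it takes over 45 s, if anything falls off the work surface, if the arm or the gripper's body presses on something with over 40 N, if the wrist force passes 120 N, or if a joint passes its speed limit or range.

## Working session

There is one attempt and no reset: what is moved stays moved. The work goes in short steps, Python scripts to look and compute and a tool call to move; the robot and the scene stay as the last step left them, time stands still between calls to the robot, and variables do not carry over. Pictures are saved under pics/ and viewed, at most 10 in all, crops included, and the job is handed in when it is done.

Besides the shell and the picture viewer there is one more tool, called after "Call:" as name([rows], argument=value, ...), one row to a line, values as JSON. step_arm: Moves the arm, as the interface text tells. Its arguments: {"type":"object","properties":{"commands":{"type":"array","items":{"type":"object","properties":{"fingers":{"type":"number"},"dx":{"type":"number"},"dy":{"type":"number"},"dz":{"type":"number"},"roll":{"type":"number"}}}},"squeeze":{"type":"number"}},"required":["commands"]}

```bash
mkdir -p pics; python3 - <<'E'
from workcell import *
import cv2,numpy as np
s=read_state();print(s)
t,d=read_camera("top");c,_=read_camera("scene")
np.savez("a.npz",t=t,d=d)
cv2.imwrite("pics/top.png",t);cv2.imwrite("pics/scene.png",c)
print(calibration("top"))
E
```

```text
{'time': 0.0, 'q': array([ 1.07107192e+00,  2.64801614e-01,  1.60538447e+00,  1.03761363e-05,
        1.27369255e+00, -3.69164103e-02]), 'joint_vel': array([-0.00071497,  0.00065257,  0.00069889, -0.00197999, -0.00014243,
       -0.00041691]), 'joint_torque': array([-1.30141139e-03, -5.15099502e+01, -3.67322302e+01, -2.02826927e-04,
        1.27204557e-02, -1.03076442e-05]), 'tool_pos': array([0.30103901, 0.60337954, 0.24862367]), 'tcp_rot': array([-0.72036948, -3.05725247,  0.00345751]), 'wrist_force': array([ 0.35025134, -0.86468685, -0.12153896]), 'torque': array([-0.01743702,  0.01819115,  0.00239764]), 'grip_force': 0.0, 'width': 0.9988121021411742}
{'intrinsics': array([[360.65561236,   0.        , 246.98129943],
       [  0.        , 360.65561236, 189.21347481],
       [  0.        ,   0.        ,   1.        ]]), 'world_to_cam': array([[ 0.02017525, -0.99969894,  0.01396379,  0.01861137],
       [ 0.99665128,  0.02121678,  0.07896877, -0.53748729],
       [-0.07924126,  0.01232381,  0.99677929, -0.91543878],
       [ 0.        ,  0.        ,  0.        ,  1.        ]])}
```

View pics/top.png

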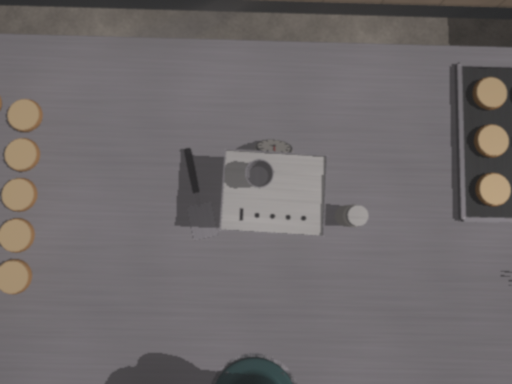

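View pics/scene.png

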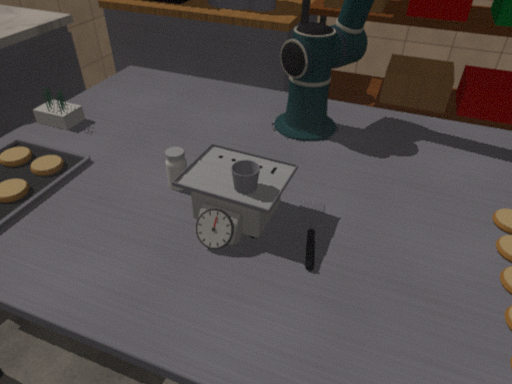

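The top view shows the slot at about (241,214) and the holes at (257,215), (272,216), (288,217) and (304,218). The pot is at (259,174), the shaker at (358,216) and the spatula on the left. Next I'll find the dark blobs and cast their rays onto z=0.12.

```bash
cat >h.py <<'E'
import numpy as np,cv2
from workcell import *
from scipy.spatial.transform import Rotation as R
def ray(cal,u,v,z):
    K,T=cal["intrinsics"],cal["world_to_cam"]
    p=np.linalg.inv(K)@[u,v,1]; d=T[:3,:3].T@(p*[1,-1,-1]); o=-T[:3,:3].T@T[:3,3]
    return o+d*(z-o[2])/d[2]
def blobs(img,x0,y0,x1,y1,th,k=8):
    g=cv2.resize(cv2.cvtColor(img[y0:y1,x0:x1],cv2.COLOR_BGR2GRAY),None,fx=k,fy=k,interpolation=cv2.INTER_CUBIC)
    n,l,st,c=cv2.connectedComponentsWithStats((g<th).astype(np.uint8))
    return [((c[i]+.5)/k-.5+[x0,y0],st[i,4]/k/k) for i in range(1,n) if st[i,4]>k*k*3]
E
python3 - <<'E'
from h import *
f=np.load("a.npz");t=f["t"];cal=calibration("top")
P=[]
for c,a in sorted(blobs(t,232,204,314,226,80),key=lambda b:b[0][0]):
    p=ray(cal,*c,.12);P.append(p);print(c.round(1),round(a,1),p.round(4))
P=np.array(P);d=P[-1]-P[0];print(np.linalg.norm(d),d/np.linalg.norm(d))
# pan height check from depth at pan points
K,T=cal["intrinsics"],cal["world_to_cam"]
for u,v in [(265,205),(300,200),(250,225)]:
    z=f["d"][v,u];q=np.linalg.inv(K)@[u,v,1]*z*[1,-1,-1];print((T[:3,:3].T@(q-T[:3,3])).round(4))
s=read_state();print(R.from_rotvec(s["tcp_rot"]).as_matrix().round(3))
E
```

```text
[240.9 213.8] 17.0 [0.4718 0.0438 0.12  ]
[256.5 214.8] 7.2 [0.4703 0.0077 0.12  ]
[272.  215.7] 6.8 [ 0.469  -0.0281  0.12  ]
[287.6 216.8] 7.0 [ 0.4672 -0.0643  0.12  ]
[303.1 217.7] 7.6 [ 0.4659 -0.1001  0.12  ]
0.1439559748501024 [-0.04113819 -0.99915347  0.        ]
[ 0.4933 -0.0114  0.1205]
[ 0.5067 -0.0928  0.1188]
[0.4466 0.0223 0.1196]
[[-0.895  0.446 -0.001]
 [ 0.446  0.895 -0.002]
 [ 0.    -0.002 -1.   ]]
```

Call:
step_arm([
  {"fingers": 1,"roll": -8},
  {"fingers": 1,"roll": -16},
  {"fingers": 1,"roll": -24.1},
  {"fingers": 1,"roll": -24.1},
  {"fingers": 1,"roll": -24.1},
  {"fingers": 1,"roll": -24.1},
], squeeze=20)

```text
invalid input
```

```bash
cat >w.py <<'E'
from h import *
import sys
s=read_state();M=R.from_rotvec(s["tcp_rot"]).as_matrix()
tgt=np.array([float(a) for a in sys.argv[1:4]])
print(s["time"],s["tool_pos"].round(4),"width",s["width"],"F",s["wrist_force"].round(2));print(M.round(4));print("move",(M.T@(tgt-s["tool_pos"])).round(4))
E
python3 w.py .4718 .0438 .19
```

```text
0.1 [0.3011 0.6034 0.2488] width 0.9980949878585181 F [-0.4  -0.72 -0.13]
[[-8.948e-01  4.465e-01 -1.000e-03]
 [ 4.465e-01  8.948e-01 -1.900e-03]
 [ 1.000e-04 -2.100e-03 -1.000e+00]]
move [-0.4026 -0.4244  0.0596]
```

Call:
step_arm([
  {"fingers": 1,"dx": 0,"dy": 0,"dz": 0,"roll": -8},
  {"fingers": 1,"dx": 0,"dy": 0,"dz": 0,"roll": -16},
  {"fingers": 1,"dx": 0,"dy": 0,"dz": 0,"roll": -24.1},
  {"fingers": 1,"dx": 0,"dy": 0,"dz": 0,"roll": -24.1},
  {"fingers": 1,"dx": 0,"dy": 0,"dz": 0,"roll": -24.1},
], squeeze=20)

```text
time: 0.72
tool_pos: [0.3013, 0.6038, 0.2496]
tcp_rot: [-0.07, -3.14, 0.001]
wrist_force: [-0.4, 1.1, 0.0]
width: 0.005
grip_force: 0.0
```

```bash
python3 w.py .4718 .0438 .19
```

```text
0.725 [0.3013 0.6038 0.2496] width 0.00456797316585428 F [-0.44  1.09  0.03]
[[-9.99e-01  4.45e-02 -4.00e-04]
 [ 4.45e-02  9.99e-01 -6.00e-04]
 [ 3.00e-04 -6.00e-04 -1.00e+00]]
move [-0.1953 -0.5519  0.0598]
```

Call:
step_arm([
  {"fingers": 1,"dx": -0.02,"dy": -0.055,"dz": 0,"roll": 0},
  {"fingers": 1,"dx": -0.04,"dy": -0.11,"dz": 0,"roll": 0},
  {"fingers": 1,"dx": -0.06,"dy": -0.165,"dz": 0,"roll": 0},
  {"fingers": 1,"dx": -0.08,"dy": -0.22,"dz": 0,"roll": 0},
  {"fingers": 1,"dx": -0.1,"dy": -0.275,"dz": 0,"roll": 0},
  {"fingers": 1,"dx": -0.12,"dy": -0.33,"dz": 0,"roll": 0},
  {"fingers": 1,"dx": -0.14,"dy": -0.385,"dz": 0,"roll": 0},
  {"fingers": 1,"dx": -0.16,"dy": -0.44,"dz": 0,"roll": 0},
])

```text
time: 1.72
tool_pos: [0.443, 0.1559, 0.2503]
tcp_rot: [0.069, 3.14, 0.001]
wrist_force: [0.6, 0.1, 0.5]
width: 0.002
grip_force: 0.0
```

Call:
step_arm([
  {"fingers": 1,"dx": -0.015,"dy": -0.05,"dz": 0,"roll": 0},
  {"fingers": 1,"dx": -0.03,"dy": -0.09,"dz": 0,"roll": 0},
  {"fingers": 1,"dx": -0.035,"dy": -0.112,"dz": 0.03,"roll": 0},
  {"fingers": 1,"dx": -0.035,"dy": -0.112,"dz": 0.06,"roll": 0},
  {"fingers": 1,"dx": -0.035,"dy": -0.112,"dz": 0.06,"roll": 0},
  {"fingers": 1,"dx": -0.035,"dy": -0.112,"dz": 0.06,"roll": 0},
])

```text
time: 2.48
tool_pos: [0.4734, 0.0445, 0.191]
tcp_rot: [0.067, 3.14, 0.0]
wrist_force: [0.7, -0.5, 0.5]
width: 0.001
grip_force: 0.0
```

```bash
python3 w.py .4718 .0438 .15; python3 - <<'E'
from h import *
c,_=read_camera("wrist");t,_=read_camera("scene");cv2.imwrite("pics/w1.png",np.hstack([c,t])[:, :].copy() if 0 else c);cv2.imwrite("pics/s1.png",cv2.resize(t[120:270,150:350],(800,600)))
E
```

```text
2.475 [0.4734 0.0445 0.191 ] width 0.0012386020606765249 F [ 0.69 -0.45  0.48]
[[-9.991e-01  4.250e-02  1.100e-03]
 [ 4.250e-02  9.991e-01  1.000e-04]
 [-1.100e-03  1.000e-04 -1.000e+00]]
move [ 0.0017 -0.0008  0.041 ]
```

View pics/w1.png

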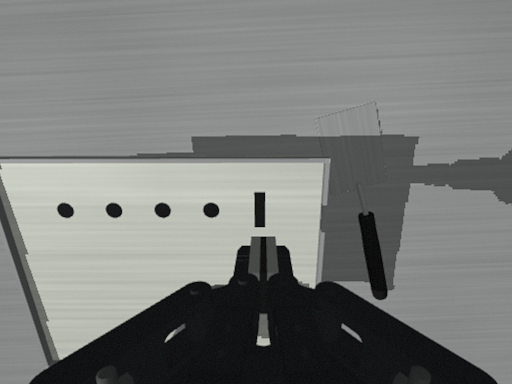

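View pics/s1.png

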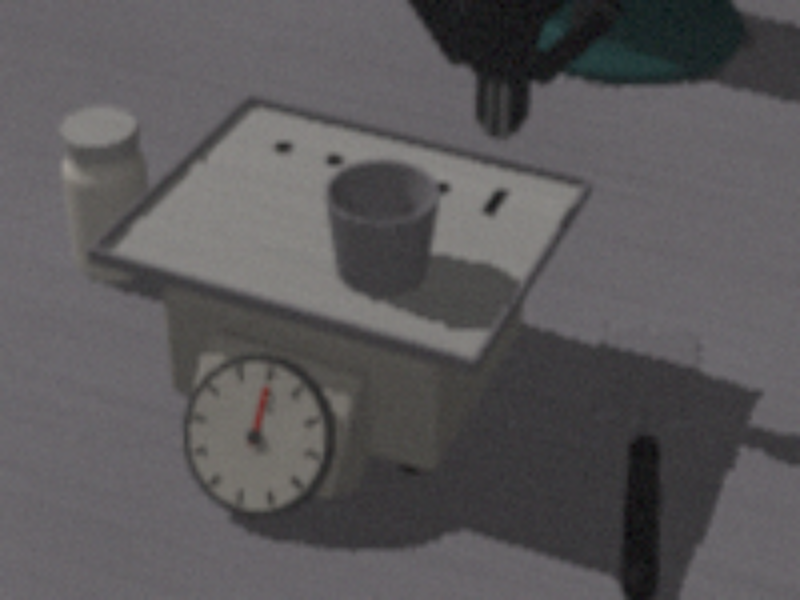

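The wrist view shows the closed fingertips just in front of the slot at (260,209), with the holes running left to (66,210). The scene view shows the pan still up and the pot standing on it. I'll check the positions against the wrist camera.

```bash
python3 - <<'E'
from h import *
cal=calibration("wrist");c,_=read_camera("wrist")
for p,a in sorted(blobs(c,45,180,290,226,70,4),key=lambda b:-b[0][0]): print(p.round(1),a,ray(cal,*p,.12).round(4))
E
```

```text
[259.  208.1] 328.0625 [0.4696 0.0432 0.12  ]
[210.7 208.5] 166.8125 [0.4683 0.0075 0.12  ]
[162.1 208.5] 167.125 [ 0.4668 -0.0285  0.12  ]
[113.6 208.6] 168.0 [ 0.4653 -0.0643  0.12  ]
[ 65.1 208.7] 168.375 [ 0.4638 -0.1001  0.12  ]
```

Call:
step_arm([
  {"fingers": 1,"dx": 0.0027,"dy": -0.001,"dz": 0.02,"roll": 0},
  {"fingers": 1,"dx": 0.0027,"dy": -0.001,"dz": 0.04,"roll": 0},
  {"fingers": 1,"dx": 0.0027,"dy": -0.001,"dz": 0.046,"roll": 0},
  {"fingers": 1,"dx": 0.0027,"dy": -0.001,"dz": 0.046,"roll": 0},
  {"fingers": 1,"dx": 0.0027,"dy": -0.001,"dz": 0.046,"roll": 0},
])

```text
time: 3.25
tool_pos: [0.4711, 0.0435, 0.1451]
tcp_rot: [0.066, 3.139, 0.0]
wrist_force: [0.6, 0.6, 0.2]
width: -0.0
grip_force: 0.0
```

```bash
python3 w.py .4707 .0435 .131
```

```text
3.25 [0.4711 0.0435 0.1451] width -0.0002444045490121495 F [0.59 0.58 0.21]
[[-9.991e-01  4.200e-02  2.000e-03]
 [ 4.200e-02  9.991e-01  0.000e+00]
 [-2.000e-03  1.000e-04 -1.000e+00]]
move [ 0.0004 -0.      0.0141]
```

Tips are about 6 mm above the pan. Pressing at the slot to a depth of about 8 mm.

Call:
step_arm([
  {"fingers": 1,"dx": 0,"dy": 0,"dz": 0.004,"roll": 0},
  {"fingers": 1,"dx": 0,"dy": 0,"dz": 0.007,"roll": 0},
  {"fingers": 1,"dx": 0,"dy": 0,"dz": 0.009,"roll": 0},
  {"fingers": 1,"dx": 0,"dy": 0,"dz": 0.011,"roll": 0},
  {"fingers": 1,"dx": 0,"dy": 0,"dz": 0.013,"roll": 0},
  {"fingers": 1,"dx": 0,"dy": 0,"dz": 0.014,"roll": 0},
  {"fingers": 1,"dx": 0,"dy": 0,"dz": 0.014,"roll": 0},
  {"fingers": 1,"dx": 0,"dy": 0,"dz": 0.014,"roll": 0},
])

```text
time: 4.25
tool_pos: [0.4707, 0.0434, 0.1306]
tcp_rot: [0.066, 3.14, 0.0]
wrist_force: [-0.9, -0.2, 6.3]
width: 0.002
grip_force: 3.1
```

```bash
python3 w.py .4707 .0435 .131; python3 - <<'E'
from h import *
t,_=read_camera("scene");cv2.imwrite("pics/s2.png",cv2.resize(t[120:270,150:350],(800,600)))
E
```

```text
4.25 [0.4707 0.0434 0.1306] width 0.0017881708660076817 F [-0.87 -0.19  6.31]
[[-9.991e-01  4.220e-02  1.000e-03]
 [ 4.220e-02  9.991e-01  0.000e+00]
 [-9.000e-04  1.000e-04 -1.000e+00]]
move [-0.      0.0001 -0.0004]
```

View pics/s2.png

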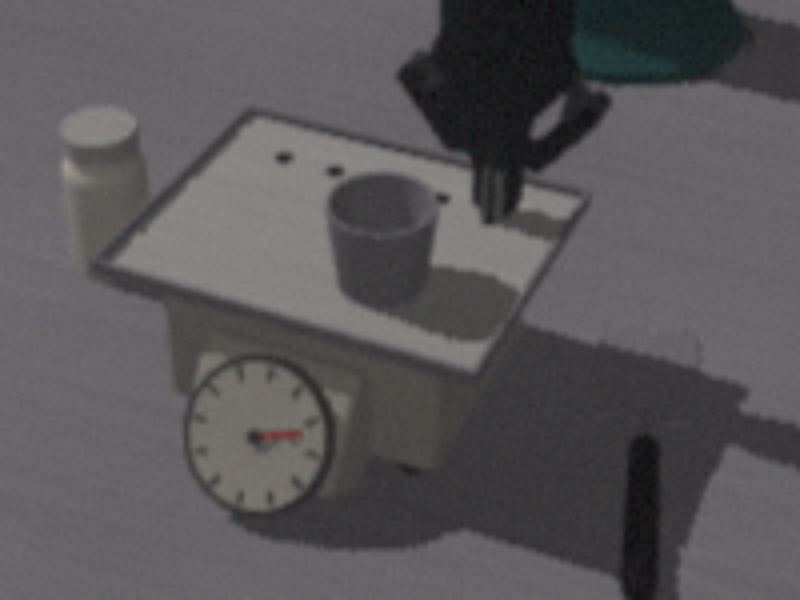

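The pan is about 8 mm down at 6.3 N, the dial needle has turned and the pot is undisturbed. Starting the slow slide.

Call:
step_arm([
  {"fingers": 1,"dx": 0,"dy": -0.001,"dz": 0,"roll": 0},
  {"fingers": 1,"dx": 0,"dy": -0.003,"dz": 0,"roll": 0},
  {"fingers": 1,"dx": 0,"dy": -0.006,"dz": 0,"roll": 0},
  {"fingers": 1,"dx": 0,"dy": -0.009,"dz": 0,"roll": 0},
  {"fingers": 1,"dx": 0,"dy": -0.012,"dz": 0,"roll": 0},
  {"fingers": 1,"dx": 0,"dy": -0.015,"dz": 0,"roll": 0},
  {"fingers": 1,"dx": 0,"dy": -0.018,"dz": 0,"roll": 0},
  {"fingers": 1,"dx": 0,"dy": -0.021,"dz": 0,"roll": 0},
])

```text
time: 5.3
tool_pos: [0.4704, 0.0232, 0.1309]
tcp_rot: [0.067, 3.139, 0.003]
wrist_force: [-0.1, 3.7, 6.1]
width: -0.0
grip_force: 3.0
```

Call:
step_arm([
  {"fingers": 1,"dx": 0,"dy": -0.003,"dz": 0,"roll": 0},
  {"fingers": 1,"dx": 0,"dy": -0.006,"dz": 0,"roll": 0},
  {"fingers": 1,"dx": 0,"dy": -0.009,"dz": 0,"roll": 0},
  {"fingers": 1,"dx": 0,"dy": -0.012,"dz": 0,"roll": 0},
  {"fingers": 1,"dx": 0,"dy": -0.015,"dz": 0,"roll": 0},
  {"fingers": 1,"dx": 0,"dy": -0.018,"dz": 0,"roll": 0},
  {"fingers": 1,"dx": 0,"dy": -0.021,"dz": 0,"roll": 0},
  {"fingers": 1,"dx": 0,"dy": -0.024,"dz": 0,"roll": 0},
])

```text
time: 6.3
tool_pos: [0.4693, -0.0008, 0.1309]
tcp_rot: [0.067, 3.139, 0.003]
wrist_force: [-0.8, 3.8, 7.0]
width: 0.004
grip_force: 3.0
```

```bash
python3 w.py .4649 -.1001 .131
```

```text
6.3 [ 0.4693 -0.0008  0.1309] width 0.0041971790668108066 F [-0.83  3.76  6.97]
[[-0.9991  0.0427  0.0022]
 [ 0.0427  0.9991  0.0018]
 [-0.0021  0.0019 -1.    ]]
move [ 0.0001 -0.0994 -0.0003]
```

Call:
step_arm([
  {"fingers": 1,"dx": 0,"dy": -0.003,"dz": 0,"roll": 0},
  {"fingers": 1,"dx": 0,"dy": -0.006,"dz": 0,"roll": 0},
  {"fingers": 1,"dx": 0,"dy": -0.009,"dz": 0,"roll": 0},
  {"fingers": 1,"dx": 0,"dy": -0.012,"dz": 0,"roll": 0},
  {"fingers": 1,"dx": 0,"dy": -0.015,"dz": 0,"roll": 0},
  {"fingers": 1,"dx": 0,"dy": -0.018,"dz": 0,"roll": 0},
  {"fingers": 1,"dx": 0,"dy": -0.021,"dz": 0,"roll": 0},
  {"fingers": 1,"dx": 0,"dy": -0.024,"dz": 0,"roll": 0},
])

```text
time: 7.3
tool_pos: [0.4682, -0.0248, 0.1308]
tcp_rot: [0.067, 3.139, 0.003]
wrist_force: [0.1, 4.1, 6.5]
width: -0.003
grip_force: 3.0
```

Call:
step_arm([
  {"fingers": 1,"dx": 0,"dy": -0.003,"dz": 0,"roll": 0},
  {"fingers": 1,"dx": 0,"dy": -0.006,"dz": 0,"roll": 0},
  {"fingers": 1,"dx": 0,"dy": -0.009,"dz": 0,"roll": 0},
  {"fingers": 1,"dx": 0,"dy": -0.012,"dz": 0,"roll": 0},
  {"fingers": 1,"dx": 0,"dy": -0.015,"dz": 0,"roll": 0},
  {"fingers": 1,"dx": 0,"dy": -0.018,"dz": 0,"roll": 0},
  {"fingers": 1,"dx": 0,"dy": -0.021,"dz": 0,"roll": 0},
  {"fingers": 1,"dx": 0,"dy": -0.024,"dz": 0,"roll": 0},
])

```text
time: 8.3
tool_pos: [0.4671, -0.0488, 0.1308]
tcp_rot: [0.067, 3.139, 0.003]
wrist_force: [0.7, 4.0, 5.9]
width: -0.0
grip_force: 3.1
```

Call:
step_arm([
  {"fingers": 1,"dx": 0,"dy": -0.003,"dz": 0,"roll": 0},
  {"fingers": 1,"dx": 0,"dy": -0.006,"dz": 0,"roll": 0},
  {"fingers": 1,"dx": 0,"dy": -0.009,"dz": 0,"roll": 0},
  {"fingers": 1,"dx": 0,"dy": -0.012,"dz": 0,"roll": 0},
  {"fingers": 1,"dx": 0,"dy": -0.015,"dz": 0,"roll": 0},
  {"fingers": 1,"dx": 0,"dy": -0.018,"dz": 0,"roll": 0},
  {"fingers": 1,"dx": 0,"dy": -0.021,"dz": 0,"roll": 0},
  {"fingers": 1,"dx": 0,"dy": -0.024,"dz": 0,"roll": 0},
])

```text
time: 9.3
tool_pos: [0.4661, -0.0728, 0.1307]
tcp_rot: [0.067, 3.139, 0.003]
wrist_force: [0.1, 4.0, 5.0]
width: -0.002
grip_force: 3.1
```

```bash
python3 w.py .4649 -.1001 .131
```

```text
9.3 [ 0.4661 -0.0728  0.1307] width -0.002465602166721185 F [0.12 3.98 5.01]
[[-0.9991  0.0427  0.0018]
 [ 0.0427  0.9991  0.0017]
 [-0.0017  0.0018 -1.    ]]
move [ 0.     -0.0274 -0.0003]
```

Call:
step_arm([
  {"fingers": 1,"dx": 0,"dy": -0.003,"dz": 0,"roll": 0},
  {"fingers": 1,"dx": 0,"dy": -0.006,"dz": 0,"roll": 0},
  {"fingers": 1,"dx": 0,"dy": -0.009,"dz": 0,"roll": 0},
  {"fingers": 1,"dx": 0,"dy": -0.012,"dz": 0,"roll": 0},
  {"fingers": 1,"dx": 0,"dy": -0.015,"dz": 0,"roll": 0},
  {"fingers": 1,"dx": 0,"dy": -0.018,"dz": 0,"roll": 0},
  {"fingers": 1,"dx": 0,"dy": -0.021,"dz": 0,"roll": 0},
  {"fingers": 1,"dx": 0,"dy": -0.024,"dz": 0,"roll": 0},
])

```text
time: 10.3
tool_pos: [0.465, -0.0967, 0.1307]
tcp_rot: [0.067, 3.139, 0.003]
wrist_force: [0.4, 3.5, 6.2]
width: -0.005
grip_force: 3.1
```

Call:
step_arm([
  {"fingers": 1,"dx": 0,"dy": -0.002,"dz": 0,"roll": 0},
  {"fingers": 1,"dx": 0,"dy": -0.003,"dz": 0,"roll": 0},
  {"fingers": 1,"dx": 0,"dy": -0.003,"dz": 0,"roll": 0},
  {"fingers": 1,"dx": 0,"dy": -0.003,"dz": 0,"roll": 0},
])

```text
time: 10.8
tool_pos: [0.4649, -0.0998, 0.1307]
tcp_rot: [0.067, 3.139, 0.002]
wrist_force: [-0.2, 4.1, 6.8]
width: -0.0
grip_force: 3.1
```

```bash
python3 w.py .4649 -.1001 .131;  python3 - <<'E'
from h import *
t,_=read_camera("scene");cv2.imwrite("pics/s3.png",cv2.resize(t[120:270,150:350],(800,600)))
E
```

```text
10.8 [ 0.4649 -0.0998  0.1307] width -0.00034844543733648014 F [-0.19  4.07  6.82]
[[-0.9991  0.0427  0.0016]
 [ 0.0427  0.9991  0.0014]
 [-0.0015  0.0014 -1.    ]]
move [-0.0001 -0.0003 -0.0003]
```

View pics/s3.png

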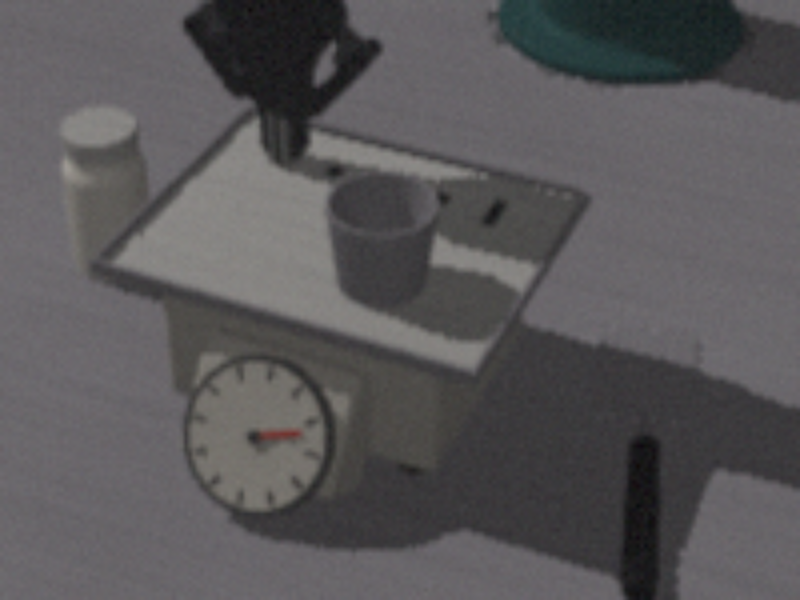

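The fingertips are on the last hole, the pan is still half-way down and the pot hasn't moved. Lifting straight up, gently at first so the pot isn't jolted.

Call:
step_arm([
  {"fingers": 1,"dx": 0,"dy": 0,"dz": -0.003,"roll": 0},
  {"fingers": 1,"dx": 0,"dy": 0,"dz": -0.006,"roll": 0},
  {"fingers": 1,"dx": 0,"dy": 0,"dz": -0.01,"roll": 0},
  {"fingers": 1,"dx": 0,"dy": 0,"dz": -0.02,"roll": 0},
  {"fingers": 1,"dx": 0,"dy": 0,"dz": -0.04,"roll": 0},
  {"fingers": 1,"dx": 0,"dy": 0,"dz": -0.07,"roll": 0},
  {"fingers": 1,"dx": 0,"dy": 0,"dz": -0.1,"roll": 0},
  {"fingers": 1,"dx": 0,"dy": 0,"dz": -0.1,"roll": 0},
])

```text
time: 11.85
tool_pos: [0.4657, -0.1011, 0.233]
tcp_rot: [0.066, 3.136, -0.003]
wrist_force: [-0.9, -0.0, -0.7]
width: -0.002
grip_force: 0.0
```

Call:
step_arm([
  {"fingers": 1,"dx": 0,"dy": 0,"dz": 0,"roll": 0},
  {"fingers": 1,"dx": 0,"dy": 0,"dz": 0,"roll": 0},
])

```text
time: 12.1
tool_pos: [0.463, -0.1003, 0.2284]
tcp_rot: [-0.066, -3.138, -0.001]
wrist_force: [-0.2, 0.4, -0.2]
width: 0.002
grip_force: 0.0
```

```bash
python3 - <<'E'
from h import *
t,_=read_camera("scene");cv2.imwrite("pics/s4.png",cv2.resize(t[120:270,150:350],(800,600)))
E
```

```text
(no output)
```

View pics/s4.png

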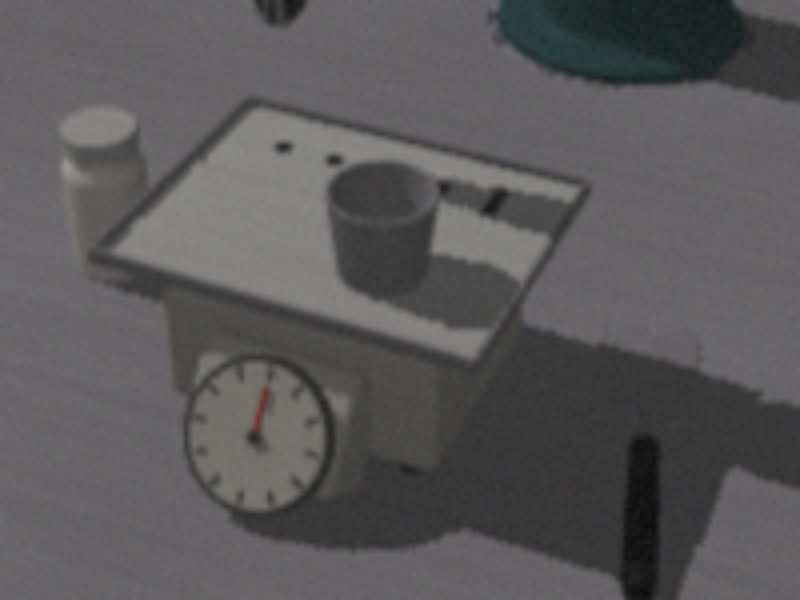

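The pan is back up with the needle at its starting place, the gripper is clear, and the pot, shaker and spatula are where they were.

```bash
python3 -c "from workcell import *;print(finish_job())"
```

```text
the job is handed in; nothing more can be done
None
```

The job is handed in: I pressed the pan about 8 mm down at the slot and slid along all four holes with the depth steady at every reading, then lifted clear at the last one; the pan came fully back up, and the pot, shaker and spatula look unmoved.

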